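Punch the tag in the loaded marking stand

TASK

Two spring-return marking punches stand on the garage bench; one has a blank aluminium tag lying in its nest. Mark that tag: press the round head of the loaded punch straight down to its stop and keep it there for a moment, then let it spring all the way back up and move clear. Do not press the empty punch, and leave the tag lying in its nest.

Things in the scene. Friction and masses are not known exactly. Their poses are not given: they have to be found in the camera images.
- loaded_head (a point): Top centre of the black round palm head (50 mm across, 26 mm thick, flat top 42 mm across) of the punch holding the tag; 184 mm above the bench at rest, its highest part, and goes down with the head. Blue C-shaped stand fixed to the bench: arm and bush up to 135 mm, base 135 x 150 x 20 mm, column behind the head away from the robot. x axis: from head to column (yaw up to 30 degrees); z up.
- empty_head (a point): Top centre of the head of the other punch, identical in every way but with nothing in its nest. Which punch is on the left and which on the right varies. Not to be pressed.
- plunger (a joint): How far the loaded punch's head is pressed down, in m: 0 at rest (fully up), 0.022 at its stop. The spring pushes the head back up: about 4.5 N to start it moving, about 11 N at the stop, rigid beyond.
- tag_center (a point): Centre of the blank aluminium tag, 120 x 50 x 4 mm (long along its y axis), lying flat and loose in the nest on the loaded punch's base, its underside 20 mm above the bench, directly under the head; low rails and end stops keep it in place. Its bright ends show beside the head and arm from above or in front.
Things that resemble listed ones, but are neither listed nor needed, are in the scene too. What is shaped like the part that bears loaded_head but pink, purple or yellow is not meant.

How it is judged:
By the outcome, as a careful person would: the job done as asked, in the order asked, and still so for the second after the job is handed in, with the robot touching nothing.
It also fails if it takes over 26 s, if anything falls off the work surface, if the arm or the gripper's body presses on something with over 40 N, if the wrist force passes 120 N, or if a joint passes its speed limit or range.

ROBOT

A 7-joint arm with a two-finger parallel gripper is mounted at the origin on the work surface. World frame = base frame: x ahead of the robot, y to its left, z up, the work surface at z = 0. Lengths are in m, angles in rad, forces in N, time in s.
With the tool pointing down it reaches from about 0.425 to 1.025 m from the base axis. Payload 3.6 kg.
Tool frame: the origin (TCP) lies midway between the tips of the shut fingers; the grasp point (between the pads) lies 19 mm behind it; y points along the fingers, x is the direction in which the jaws open and shut, and the axes are right-handed (so a half turn about y gives the same grasp; the last joint's range is limited). The gripper opens to 85 mm and grips with 20 to 120 N. Pads are 22 mm wide; open, the fingers measure 114 mm over their backs; the gripper's body (76 mm by 85 mm) begins 54 mm behind the grasp point. The pads swing forward as they close: fully open they stand 13 mm farther back than shut.
Start: joints at [-1.365, 0.591, 0.048, 1.609, -0.033, 0.943, -0.034], TCP at [0.214, 0.693, 0.2] pointing down, gripper open.
Joint ranges: [-2.69, 2.69], [-0.47, 2.24], [-1.27, 1.36], [0.19, 2.51], [-1.53, 4.68], [0.08, 2.07], [-3.09, 3.09]. Speed limits (rad/s): [2.57, 2.57, 3.14, 3.14, 3.14, 3.14, 3.14].

INTERFACE

Orientations are given as a rotation vector (axis times angle).
In Python, from rig import robot gives the robot as it stands.
- The arm moves only by the tool drive_tool, never from a script. Its argument "steps" is a list of rows, each a list of 3 entries, a list of its own where there are three numbers: the shift along the tool's x, y, z in units of 60 mm (1.0 is 60 mm), then the turn, a rotation vector about the tool's x, y, z in units of 10 degrees (1.0 is 10 degrees), then the gripper's target within -1 to 1 (shut at 1, half-way at 0, fully open at -1). In form: [[[x, y, z], [wx, wy, wz], claw], ...]. A call has exactly 8 rows; each row is the pose to reach, as a shift and turn from the pose commanded when the call began, along the tool's axes at that moment; what a row does not reach only later rows make up. A row lasts 1/8 s, in which the tool goes at most 62.5 mm and 10.7 degrees, less where a joint would pass 70% of its speed; a pose out of reach is approached as far as the arm can. A call with a gripper value outside its range is refused whole. The fingers move at their own pace and stop on an object; the grip force is fixed at half the most. Time passes only in rows, so rows that repeat a pose let the fingers close, or fill a call up. It gives the time, the measured TCP pose, the force and the opening at its end, in the units of the state.
- robot.get_obs(): the state, without advancing time (a new reading comes with each control period).
- robot.capture(name): name is "scene" or "top"; returns (picture, depth): 480x640x3 uint8, blue, green, red; 480x640 float32, m along the optical axis (not along the pixel's ray), 0 where there is no reading.
- robot.get_calibration(name): a dict with "fx", "fy", "cx", "cy" (pixels), "eye" and "attitude" of the camera in the world. Camera axes: x right, y down, z forward; pixel columns grow to the right and rows downward; lengths in m; the calibration is good to about 2 mm. A picture is of the moment at which its call begins. get_calibration takes no time and is no camera call.
- robot.job_done(): hands the job in, once; it reports no verdict.
Trained networks look in the newest picture that a camera, given by its name, has taken for a name from the list of things; names that differ only in an ending like _2 or _b are one class to them, and where a whole thing is asked for, a point or a joint stands for the part that bears it (a point fixed in the world has none). Each returns a list of dicts, best first, with "score" (0 to 1); they miss things now and then, are a little off and sometimes report something else, mostly with a low value. They report only what shows in the picture. A call takes as long as a camera call. They do not tell look-alikes from the thing itself.
- robot.find_in(label, camera): "position" ([column, row] as shares, 0 to 1, of the picture: columns of its width, rows of its height, amid what is visible of it).
The state is a dict: "time_s": time; "q": joint angles; "qvel": joint speeds; "joint_torque": joint torques, N m; "tcp_pos": TCP position; "orientation": TCP orientation; "force": force on the tool from outside, world axes, zero at the start; "ft_torque": the same for the moment, N m; "gripper_width": finger opening in m.
Only numpy, scipy, OpenCV 4.12 (cv2) and the standard library are available. Lean on these libraries where they do the work, as an engineer would, in place of code of your own. Each camera call takes 0.05 s, during which the arm holds its last target.

## Working session

There is one attempt and no reset: what is moved stays moved. The work goes in short steps, Python scripts to look and compute and a tool call to move; the robot and the scene stay as the last step left them, time stands still between calls to the robot, and variables do not carry over. Pictures are saved under pics/ and viewed, and the job is handed in when it is done.

Besides the shell and the picture viewer there is one more tool, called after ">>>" as name(argument=value, ...), one argument or row to a line, values as JSON. drive_tool: Moves the arm, as the interface text tells. Its arguments: {"type":"object","properties":{"steps":{"type":"array"}},"required":["steps"]}

```bash
mkdir -p pics
cat > h.py <<'E'
import numpy as np,cv2,json
from scipy.spatial.transform import Rotation as R
from rig import robot
def look(n,tag):
    b,d=robot.capture(n); cv2.imwrite(f'pics/{tag}.png',b); np.save(f'pics/{tag}.npy',d); return b,d
def world(n,u,v,z):
    c=robot.get_calibration(n); p=np.array([(u-c['cx'])/c['fx']*z,(v-c['cy'])/c['fy']*z,z])
    A=np.array(c['attitude']); M=A if A.shape==(3,3) else R.from_rotvec(A).as_matrix()
    return M@p+np.array(c['eye'])
E
python3 - <<'E'
from h import *
for n in ('scene','top'):
    b,d=look(n,n+'0'); print(n,robot.get_calibration(n))
    for l in ('loaded_head','tag_center'):
        for r in robot.find_in(l,n):
            u,v=r['position'][0]*640,r['position'][1]*480
            z=d[int(v),int(u)]; print(l,round(r['score'],2),round(u),round(v),world(n,u,v,z).round(3))
print(robot.get_obs())
E
```

```text
scene {'fx': 563.5774015444559, 'fy': 563.5774015444559, 'cx': 308.7194445915279, 'cy': 236.4895776776183, 'eye': array([ 0.62721145, -0.94882007,  0.98614456]), 'attitude': array([-2.31104653, -0.28484408,  0.10040662])}
loaded_head 0.91 260 352 [ 0.426 -0.417  0.183]
loaded_head 0.7 167 282 [ 0.208 -0.31   0.184]
loaded_head 0.6 391 258 [ 0.614 -0.139  0.184]
loaded_head 0.58 288 244 [ 0.403 -0.15   0.184]
loaded_head 0.57 302 159 [0.356 0.154 0.178]
tag_center 0.91 380 309 [ 0.608 -0.138  0.023]
top {'fx': 436.93429353084525, 'fy': 436.93429353084525, 'cx': 317.01432102109334, 'cy': 245.72796044462217, 'eye': array([ 0.28815811, -0.079506  ,  0.90063284]), 'attitude': array([-2.15628776,  2.13426245, -0.14425947])}
loaded_head 0.86 345 120 [ 0.61  -0.12   0.183]
loaded_head 0.79 169 262 [0.36  0.17  0.183]
loaded_head 0.59 354 239 [ 0.402 -0.135  0.186]
loaded_head 0.59 454 361 [ 0.206 -0.294  0.186]
loaded_head 0.57 514 226 [ 0.427 -0.402  0.184]
loaded_head 0.32 163 137 [0.577 0.192 0.184]
tag_center 0.68 338 153 [ 0.608 -0.114  0.025]
{'time_s': 0.3, 'q': array([-1.36448756,  0.59152439,  0.04835137,  1.60893089, -0.03330036,
        0.94269868, -0.0337163 ]), 'qvel': array([-0.00053948, -0.0023764 ,  0.00045275, -0.00408632,  0.00059066,
       -0.00077523,  0.0007604 ]), 'joint_torque': array([-1.75143512e-03, -5.48024225e+01,  1.54307920e+00, -1.98032695e+01,
        9.20324237e-03,  5.91726654e-03, -1.53947451e-05]), 'tcp_pos': array([0.21402114, 0.69238498, 0.19950533]), 'orientation': array([-1.33672807, -0.98518949,  0.98614656]), 'force': array([-0.47227489,  0.15767055, -0.16502594]), 'ft_torque': array([0.02621072, 0.04873424, 0.00909416]), 'gripper_width': 0.08550960898105611}
```

View pics/scene0.png

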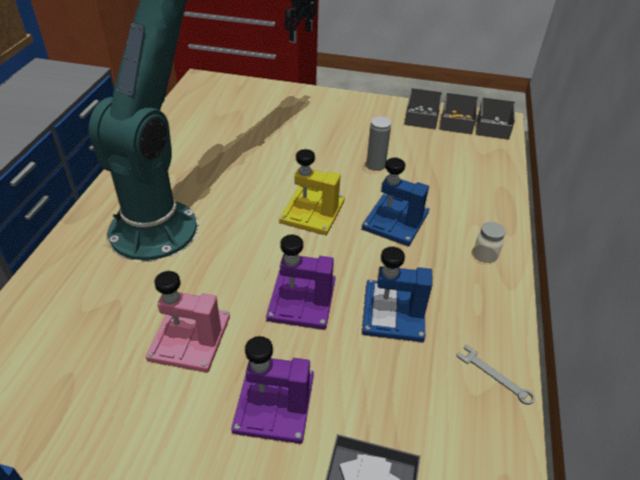

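View pics/top0.png

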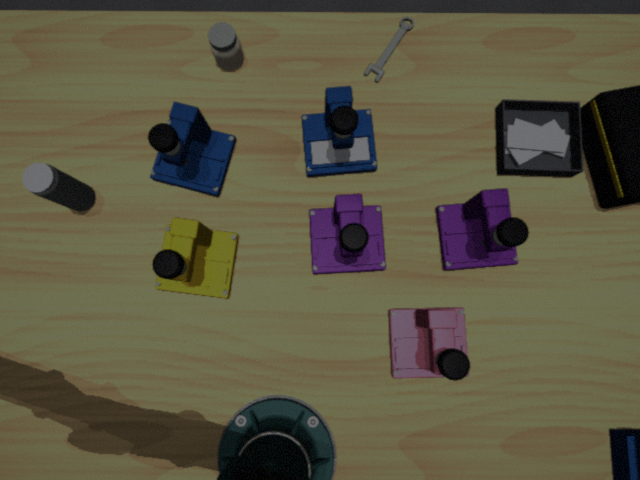

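Run:
```python
from h import *
b=cv2.imread('pics/scene0.png')[200:350,320:480];cv2.imwrite('pics/crop.png',cv2.resize(b,None,fx=4,fy=4,interpolation=2))
print(R.from_rotvec(robot.get_obs()['orientation']).as_matrix().round(3))
# head top fits
for n in('scene','top'):
    d=np.load(f'pics/{n}0.npy'); v,u=np.mgrid[:480,:640]
    W=world(n,0,0,0); 
    c=robot.get_calibration(n);M=R.from_rotvec(c['attitude']).as_matrix()
    P=np.stack([(u-c['cx'])/c['fx']*d,(v-c['cy'])/c['fy']*d,d],-1)@M.T+c['eye']
    np.save(f'pics/{n}P.npy',P)
    for x,y in((.61,-.13),(.577,.192)):
        m=(d>0)&(np.hypot(P[...,0]-x,P[...,1]-y)<.05)&(abs(P[...,2]-.184)<.006)
        if m.sum()>10:
            Q=P[m]; print(n,m.sum(),Q.mean(0).round(4),np.median(Q[:,2]).round(4),Q.min(0).round(3),Q.max(0).round(3),cv2.minEnclosingCircle(Q[:,:2].astype(np.float32)))
            print(np.median(cv2.imread(f'pics/{n}0.png')[m],axis=0))
```

```text
[[ 0.295 -0.    -0.955]
 [ 0.955 -0.001  0.295]
 [-0.001 -1.    -0.   ]]
scene 329 [ 0.6149 -0.1254  0.1824] 0.1824 [ 0.591 -0.147  0.178] [ 0.639 -0.096  0.187] ((0.6155940294265747, -0.1221715584397316), 0.026017501950263977)
[26. 25. 25.]
scene 200 [0.5796 0.189  0.1821] 0.1821 [0.556 0.166 0.178] [0.604 0.22  0.187] ((0.5805431008338928, 0.1932165026664734), 0.027133168652653694)
[26. 26. 25.]
top 611 [ 0.6125 -0.1192  0.1836] 0.1839 [ 0.589 -0.143  0.178] [ 0.639 -0.096  0.188] ((0.6144922971725464, -0.11982936412096024), 0.025438321754336357)
[15. 14. 13.]
top 624 [0.5775 0.1939 0.1838] 0.1841 [0.554 0.171 0.178] [0.603 0.22  0.188] ((0.5790926218032837, 0.19551970064640045), 0.025113191455602646)
[13.  11.5 12. ]
```

View pics/crop.png

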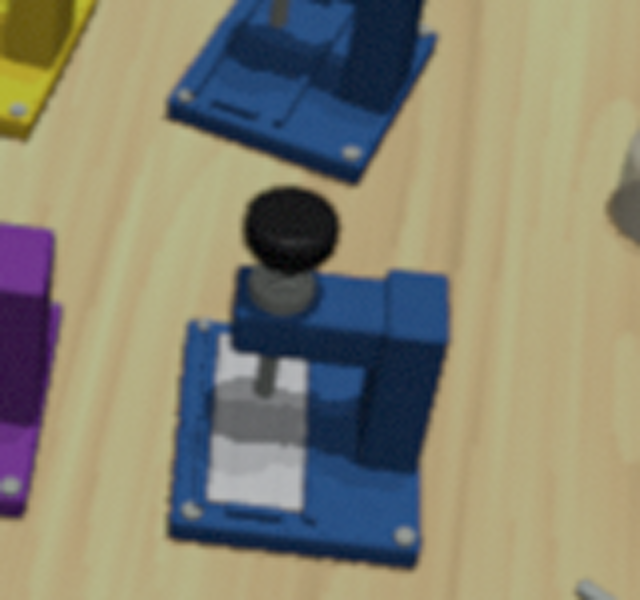

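Run:
```python
import numpy as np
P=np.load('pics/topP.npy');print(P[180,40],P[45,223])
P=np.load('pics/sceneP.npy');print(P[124,380],P[258,392],P[309,380])
```

```text
[0.50730258 0.41901696 0.15196311] [0.81060451 0.12046663 0.0861745 ]
[0.51472403 0.40516532 0.1503527 ] [ 0.61529798 -0.13530952  0.18209815] [ 0.60799562 -0.13916367  0.02440973]
```

Candidates for the loaded head, as scene pixel / top pixel:
- Blue with white tag: (392,258) / (345,120). The crop confirms the bright tag in its nest, so this is the target, at about (0.614, -0.120, 0.184).
- Blue empty: (395,167) / (163,137). Its nest is bare.
- Yellow (305,157), purple (291,245) and (259,350), pink (168,282): excluded by colour.

I'll travel high with the fingers shut.

>>> drive_tool(
  steps=[
    [[-0.2,-1.0,-0.2],[0,0.5,0],1],
    [[-0.9,-1.3,-0.8],[0,1,0],1],
    [[-1.6,-1.3,-1.5],[0,1.6,0],1],
    [[-2.3,-1.3,-2.2],[0,2.2,0],1],
    [[-3.0,-1.3,-2.9],[0,2.8,0],1],
    [[-3.8,-1.3,-3.6],[0,3.4,0],1],
    [[-4.6,-1.3,-4.4],[0,4.0,0],1],
    [[-5.4,-1.3,-5.1],[0,4.6,0],1],
  ],
)

```text
time_s: 1.3
tcp_pos: [0.4085, 0.2982, 0.2783]
orientation: [-1.539, -0.365, 0.364]
force: [0.9, 0.4, 0.8]
gripper_width: 0.0
```

```bash
cat > g.py <<'E'
from h import *
o=robot.get_obs();M=R.from_rotvec(o['orientation']).as_matrix()
print(o['time_s'],o['tcp_pos'].round(4),o['force'].round(2),o['gripper_width'],M.round(3).tolist(),o['q'].round(2))
for t in ((.614,-.120,.26),(.614,-.12,.195)):print('shift units',(M.T@(np.array(t)-o['tcp_pos'])/.06).round(3))
E
python3 g.py
```

```text
1.3 [0.4085 0.2982 0.2783] [0.86 0.4  0.78] 4.33617025529435e-05 [[0.894, 0.001, -0.448], [0.448, 0.001, 0.894], [0.001, -1.0, 0.0]] [-1.01  0.23  0.35  2.02 -0.1   0.91 -0.14]
shift units [-0.063  0.302 -7.766]
shift units [-0.064  1.386 -7.767]
```

>>> drive_tool(
  steps=[
    [[0,0,-1.0],[0,0.6,0],1],
    [[0,0,-2.0],[0,1.2,0],1],
    [[0,0,-3.0],[0,1.8,0],1],
    [[0,0,-4.0],[0,2.4,0],1],
    [[0,0,-5.0],[0,3.0,0],1],
    [[0,0,-6.0],[0,3.5,0],1],
    [[-0.05,0,-6.9],[0,3.8,0],1],
    [[-0.05,0,-7.67],[0,3.8,0],1],
  ],
)

```text
time_s: 2.3
tcp_pos: [0.613, -0.1143, 0.278]
orientation: [-1.566, 0.154, -0.155]
force: [0.3, 1.4, 0.9]
gripper_width: -0.0002
```

```bash
python3 g.py
python3 - <<'E'
from h import *
look('scene','s1');look('top','t1')
b=np.hstack([cv2.imread('pics/s1.png')[130:380,250:550],cv2.imread('pics/t1.png')[20:270,200:500]]);cv2.imwrite('pics/c1.png',b)
E
python3 g.py
```

```text
2.3 [ 0.613  -0.1143  0.278 ] [0.33 1.43 0.86] -0.00021973884186573191 [[0.981, 0.0, 0.195], [-0.195, -0.0, 0.981], [0.0, -1.0, -0.0]] [-0.32  0.44  0.61  1.79 -0.29  1.01  0.21]
shift units [ 0.034  0.3   -0.089]
shift units [ 0.034  1.383 -0.089]
2.4 [ 0.6137 -0.1192  0.2786] [-0.12  0.16  0.61] 3.876718330548662e-05 [[0.979, 0.003, 0.202], [-0.202, -0.005, 0.979], [0.003, -1.0, -0.004]] [-0.32  0.44  0.62  1.78 -0.29  1.01  0.21]
shift units [ 0.006  0.31  -0.011]
shift units [ 0.002  1.393 -0.006]
```

View pics/c1.png

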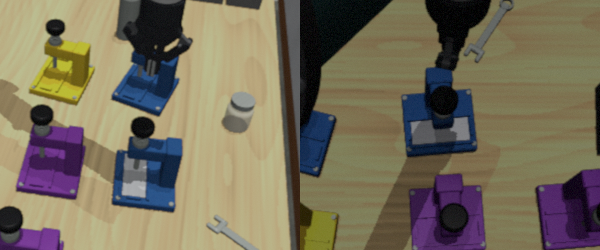

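The fingertips hang directly above the tagged blue punch, at scene (398,202) and top (345,80). Next I descend gently.

>>> drive_tool(
  steps=[
    [[0,0.4,0],[0,0,0],1],
    [[0,0.8,0],[0,0,0],1],
    [[0,1.2,0],[0,0,0],1],
    [[0,1.4,0],[0,0,0],1],
    [[0,1.5,0],[0,0,0],1],
    [[0,1.6,0],[0,0,0],1],
    [[0,1.65,0],[0,0,0],1],
    [[0,1.65,0],[0,0,0],1],
  ],
)

```text
time_s: 3.4
tcp_pos: [0.6126, -0.1121, 0.1791]
orientation: [-1.565, 0.153, -0.154]
force: [-0.3, 0.6, -0.2]
gripper_width: -0.0001
```

```bash
python3 g.py
```

```text
3.4 [ 0.6126 -0.1121  0.1791] [-0.27  0.63 -0.19] -0.00010825796620637544 [[0.981, 0.0, 0.194], [-0.194, -0.0, 0.981], [0.0, -1.0, 0.0]] [-0.27  0.54  0.55  1.88 -0.38  0.82  0.28]
shift units [ 0.048 -1.348 -0.124]
shift units [ 0.048 -0.265 -0.124]
```

```bash
python3 - <<'E'
from h import *
look('scene','s2');look('top','t2')
b=np.hstack([cv2.resize(cv2.imread('pics/s2.png')[180:330,310:460],None,fx=2.6,fy=2.6),cv2.resize(cv2.imread('pics/t2.png')[40:190,270:420],None,fx=2.6,fy=2.6)]);cv2.imwrite('pics/c2.png',b)
E
python3 g.py
```

```text
3.5 [ 0.6128 -0.1121  0.1793] [ 0.63 -0.52 -0.14] -9.703637628195171e-05 [[0.981, 0.001, 0.194], [-0.194, -0.0, 0.981], [0.001, -1.0, 0.0]] [-0.27  0.54  0.55  1.88 -0.38  0.82  0.28]
shift units [ 0.046 -1.345 -0.124]
shift units [ 0.045 -0.262 -0.124]
```

View pics/c2.png

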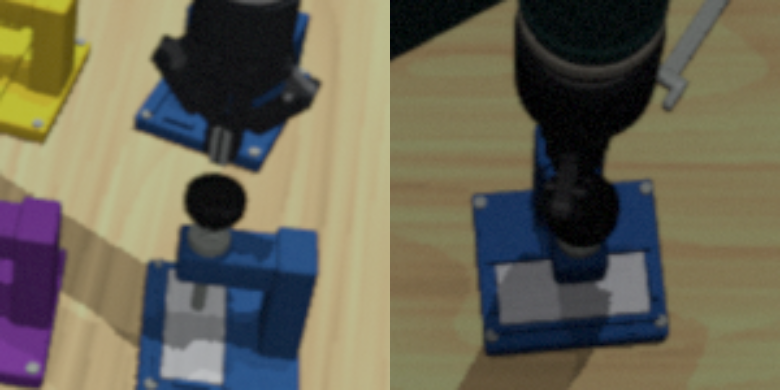

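```bash
cat > pr.py <<'E'
from h import *
def proj(n,p):
    c=robot.get_calibration(n);M=R.from_rotvec(c['attitude']).as_matrix()
    q=M.T@(np.array(p)-c['eye']);return (q[0]/q[2]*c['fx']+c['cx']).round(1),(q[1]/q[2]*c['fy']+c['cy']).round(1)
if __name__=='__main__':
  for n in('scene','top'):
    print(n,proj(n,robot.get_obs()['tcp_pos']),proj(n,(.614,-.12,.184)),proj(n,(.614,-.12,.21)))
  d=np.load('pics/s2.npy')
  P=[world('scene',u,v,d[v,u]).round(3) for u,v in((395,238),(395,232),(397,236),(394,240),(393,250),(393,255))];print(P)
  d=np.load('pics/t2.npy')
  for v in range(84,130,4): print(v,[world('top',u,v,d[v,u]).round(3).tolist() for u in (336,340,345)])
E
python3 pr.py
python3 - <<'E'
import cv2
cv2.imwrite('pics/c3.png',cv2.resize(cv2.imread('pics/s2.png')[215:275,355:435],None,fx=9,fy=9,interpolation=2))
E
```

```text
scene (np.float64(392.1), np.float64(250.9)) (np.float64(392.5), np.float64(252.0)) (np.float64(394.0), np.float64(242.7))
top (np.float64(340.2), np.float64(119.3)) (np.float64(344.9), np.float64(117.5)) (np.float64(345.8), np.float64(110.8))
[array([ 0.614, -0.126,  0.228]), array([ 0.613, -0.127,  0.246]), array([ 0.618, -0.127,  0.236]), array([ 0.613, -0.126,  0.223]), array([ 0.614, -0.112,  0.182]), array([ 0.616, -0.13 ,  0.185])]
84 [[0.577, -0.098, 0.366], [0.575, -0.103, 0.37], [0.574, -0.109, 0.372]]
88 [[0.577, -0.098, 0.356], [0.576, -0.104, 0.357], [0.577, -0.11, 0.357]]
92 [[0.577, -0.099, 0.345], [0.575, -0.104, 0.348], [0.575, -0.111, 0.349]]
96 [[0.577, -0.099, 0.333], [0.576, -0.105, 0.335], [0.576, -0.112, 0.335]]
100 [[0.576, -0.1, 0.324], [0.576, -0.105, 0.323], [0.574, -0.112, 0.328]]
104 [[0.574, -0.1, 0.315], [0.573, -0.105, 0.318], [0.572, -0.112, 0.32]]
108 [[0.57, -0.1, 0.312], [0.569, -0.106, 0.313], [0.605, -0.117, 0.24]]
112 [[0.566, -0.1, 0.308], [0.565, -0.106, 0.311], [0.579, -0.115, 0.281]]
116 [[0.561, -0.1, 0.305], [0.563, -0.106, 0.301], [0.565, -0.114, 0.297]]
120 [[0.556, -0.1, 0.303], [0.556, -0.106, 0.303], [0.556, -0.113, 0.302]]
124 [[0.602, -0.105, 0.185], [0.552, -0.106, 0.298], [0.602, -0.12, 0.185]]
128 [[0.595, -0.105, 0.184], [0.595, -0.112, 0.184], [0.596, -0.12, 0.183]]
```

View pics/c3.png

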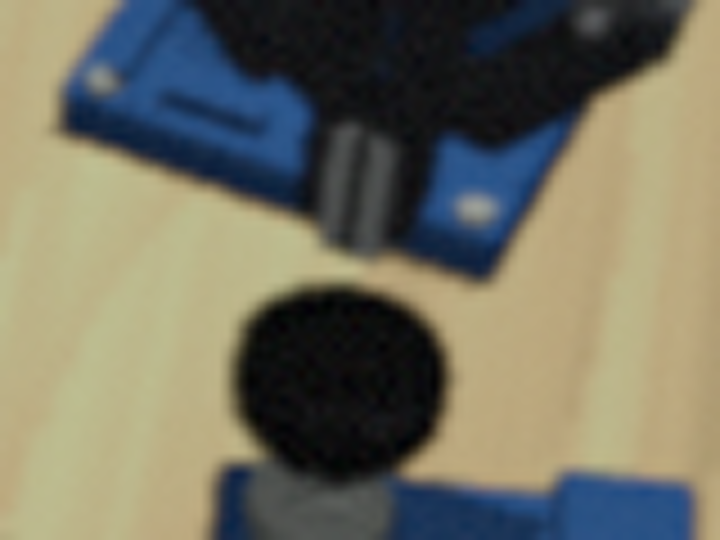

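```bash
python3 - <<'E'
from h import *
c=robot.get_calibration('scene')
look('scene','s3'); look('top','t3')
for f,t in (('s1',.278),('s2',.179),('s3',.179)):
    d=np.load(f'pics/{f}.npy'); v,u=np.mgrid[:480,:640];M=R.from_rotvec(c['attitude']).as_matrix()
    P=np.stack([(u-c['cx'])/c['fx']*d,(v-c['cy'])/c['fy']*d,d],-1)@M.T+c['eye']
    m=(d>0)&(np.hypot(P[...,0]-.614,P[...,1]+.12)<.02)&(P[...,2]>.195)
    Q=P[m];i=np.argsort(Q[:,2])[:6];print(f,m.sum(),Q[i].round(3).tolist())
for k in range(3): o=robot.get_obs();print(o['time_s'],o['tcp_pos'],o['force'],o['q'],o['joint_torque'].round(2))
E
python3 -c "
import cv2
cv2.imwrite('pics/c4.png',cv2.resize(cv2.imread('pics/s3.png')[215:275,355:435],None,fx=9,fy=9,interpolation=2))"
```

```text
s1 1175 [[0.616, -0.124, 0.31], [0.608, -0.125, 0.311], [0.612, -0.125, 0.311], [0.615, -0.124, 0.312], [0.61, -0.126, 0.312], [0.606, -0.125, 0.313]]
s2 1130 [[0.62, -0.117, 0.21], [0.606, -0.12, 0.211], [0.612, -0.124, 0.213], [0.608, -0.123, 0.214], [0.61, -0.123, 0.214], [0.606, -0.121, 0.214]]
s3 1129 [[0.606, -0.122, 0.212], [0.62, -0.118, 0.212], [0.614, -0.124, 0.213], [0.612, -0.125, 0.213], [0.616, -0.124, 0.213], [0.608, -0.124, 0.214]]
3.6 [ 0.61279142 -0.11214815  0.17928239] [-0.18830886 -0.8504945  -0.75945423] [-0.27221602  0.54070366  0.54999709  1.88279211 -0.37651432  0.82124355
  0.27956091] [-0.000e+00 -4.485e+01  6.970e+00 -1.671e+01  1.000e-02  0.000e+00
 -0.000e+00]
3.6 [ 0.61279142 -0.11214815  0.17928239] [-0.18830886 -0.8504945  -0.75945423] [-0.27221602  0.54070366  0.54999709  1.88279211 -0.37651432  0.82124355
  0.27956091] [-0.000e+00 -4.485e+01  6.970e+00 -1.671e+01  1.000e-02  0.000e+00
 -0.000e+00]
3.6 [ 0.61279142 -0.11214815  0.17928239] [-0.18830886 -0.8504945  -0.75945423] [-0.27221602  0.54070366  0.54999709  1.88279211 -0.37651432  0.82124355
  0.27956091] [-0.000e+00 -4.485e+01  6.970e+00 -1.671e+01  1.000e-02  0.000e+00
 -0.000e+00]
```

View pics/c4.png

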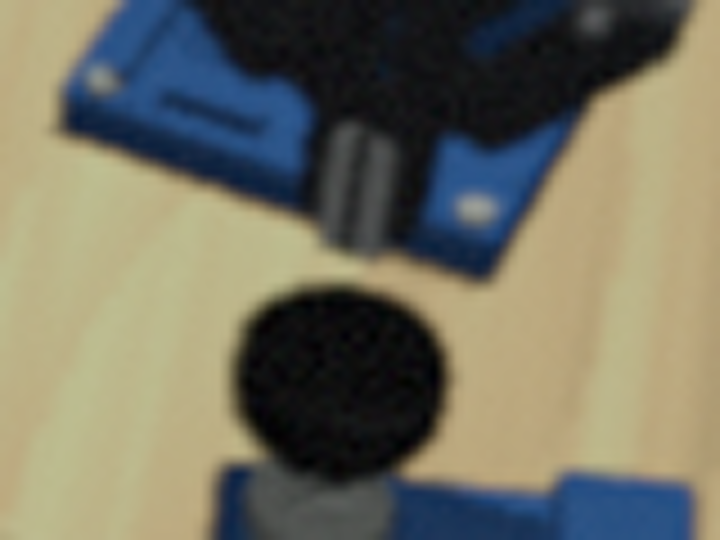

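In both poses the depth images put the real fingertips about 32 mm above the reported TCP: tip z is about 0.212, against a reported 0.179. The head sits at its known 0.184, so I trust the cameras and contact force for height. I'll also correct about 7 mm in y, then lower toward first contact.

>>> drive_tool(
  steps=[
    [[0.02,0,-0.12],[0,0,0],1],
    [[0.02,0,-0.12],[0,0,0],1],
    [[0.02,0.1,-0.12],[0,0,0],1],
    [[0.02,0.2,-0.12],[0,0,0],1],
    [[0.02,0.3,-0.12],[0,0,0],1],
    [[0.02,0.4,-0.12],[0,0,0],1],
    [[0.02,0.4,-0.12],[0,0,0],1],
    [[0.02,0.4,-0.12],[0,0,0],1],
  ],
)

```text
time_s: 4.6
tcp_pos: [0.6124, -0.1194, 0.155]
orientation: [-1.565, 0.153, -0.153]
force: [0.4, 0.6, -0.8]
gripper_width: -0.0
```

```bash
python3 g.py
python3 - <<'E'
from h import *
look('scene','s4'); look('top','t4');print(robot.get_obs()['force'])
c=robot.get_calibration('scene')
d=np.load(f'pics/s4.npy'); v,u=np.mgrid[:480,:640];M=R.from_rotvec(c['attitude']).as_matrix()
P=np.stack([(u-c['cx'])/c['fx']*d,(v-c['cy'])/c['fy']*d,d],-1)@M.T+c['eye']
for r in range(244,264,2): print(r,P[r,393].round(3),P[r,390].round(3))
b=np.hstack([cv2.resize(cv2.imread('pics/s4.png')[215:275,360:420],None,fx=6,fy=6),cv2.resize(cv2.imread('pics/t4.png')[90:150,315:375],None,fx=6,fy=6)]);cv2.imwrite('pics/c5.png',b)
E
```

```text
4.6 [ 0.6124 -0.1194  0.155 ] [ 0.36  0.59 -0.83] -3.8991701242683956e-05 [[0.981, 0.0, 0.194], [-0.194, -0.0, 0.981], [0.0, -1.0, -0.0]] [-0.24  0.57  0.53  1.9  -0.4   0.78  0.31]
shift units [ 0.028 -1.751 -0.004]
shift units [ 0.028 -0.667 -0.004]
[0.47928636 0.13046759 0.30173093]
244 [ 0.613 -0.129  0.215] [ 0.607 -0.128  0.212]
246 [ 0.613 -0.132  0.212] [ 0.608 -0.134  0.213]
248 [ 0.614 -0.134  0.209] [ 0.608 -0.131  0.204]
250 [ 0.615 -0.132  0.201] [ 0.609 -0.131  0.199]
252 [ 0.615 -0.131  0.195] [ 0.609 -0.132  0.195]
254 [ 0.616 -0.133  0.191] [ 0.61  -0.123  0.18 ]
256 [ 0.617 -0.132  0.185] [ 0.611 -0.13   0.181]
258 [ 0.617 -0.137  0.184] [ 0.611 -0.133  0.179]
260 [ 0.618 -0.143  0.184] [ 0.612 -0.142  0.182]
262 [ 0.619 -0.144  0.18 ] [ 0.613 -0.141  0.176]
```

View pics/c5.png

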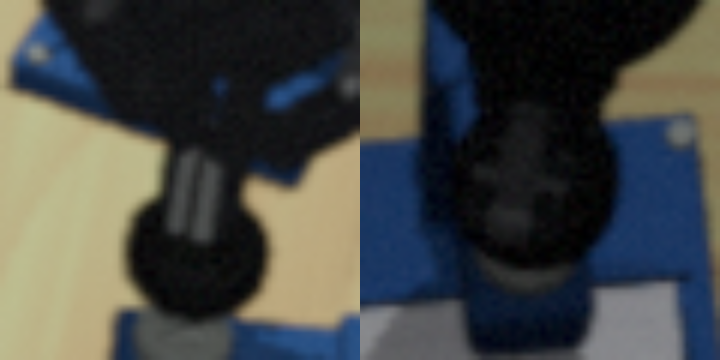

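The fingertips are centred over the head and 2–3 mm above it: finger front face at y -0.132, so finger centre at about -0.121. Now I press.

>>> drive_tool(
  steps=[
    [[0,0.06,0],[0,0,0],1],
    [[0,0.12,0],[0,0,0],1],
    [[0,0.18,0],[0,0,0],1],
    [[0,0.24,0],[0,0,0],1],
    [[0,0.3,0],[0,0,0],1],
    [[0,0.35,0],[0,0,0],1],
    [[0,0.38,0],[0,0,0],1],
    [[0,0.38,0],[0,0,0],1],
  ],
)

```text
time_s: 5.7
tcp_pos: [0.6129, -0.1195, 0.1336]
orientation: [-1.565, 0.152, -0.154]
force: [-2.7, 1.0, 10.4]
gripper_width: -0.0
```

>>> drive_tool(
  steps=[
    [[0,0.03,0],[0,0,0],1],
    [[0,0.05,0],[0,0,0],1],
    [[0,0.07,0],[0,0,0],1],
    [[0,0.09,0],[0,0,0],1],
    [[0,0.09,0],[0,0,0],1],
    [[0,0.09,0],[0,0,0],1],
    [[0,0.09,0],[0,0,0],1],
    [[0,0.09,0],[0,0,0],1],
  ],
)

```text
time_s: 6.7
tcp_pos: [0.613, -0.1195, 0.1306]
orientation: [-1.563, 0.152, -0.155]
force: [-6.7, 3.2, 24.4]
gripper_width: -0.0003
```

24 N exceeds the 11 N spring load and motion has stalled (3 mm moved of 5.4 mm commanded), so the head is on its stop. I'll hold there and check the head height.

>>> drive_tool(
  steps=[
    [[0,0.02,0],[0,0,0],1],
    [[0,0.02,0],[0,0,0],1],
    [[0,0.02,0],[0,0,0],1],
    [[0,0.02,0],[0,0,0],1],
    [[0,0.02,0],[0,0,0],1],
    [[0,0.02,0],[0,0,0],1],
    [[0,0.02,0],[0,0,0],1],
    [[0,0.02,0],[0,0,0],1],
  ],
)

```text
time_s: 7.7
tcp_pos: [0.6131, -0.1195, 0.1305]
orientation: [-1.562, 0.152, -0.155]
force: [-8.7, 2.8, 31.5]
gripper_width: -0.0001
```

Run:
```python
from h import *
look('scene','s6')
c=robot.get_calibration('scene')
d=np.load(f'pics/s6.npy'); v,u=np.mgrid[:480,:640];M=R.from_rotvec(c['attitude']).as_matrix()
P=np.stack([(u-c['cx'])/c['fx']*d,(v-c['cy'])/c['fy']*d,d],-1)@M.T+c['eye']
for r in range(252,276,2): print(r,P[r,[384,393,402],2].round(3))
b=cv2.resize(cv2.imread('pics/s6.png')[205:345,330:470],None,fx=4,fy=4);cv2.imwrite('pics/c6.png',b)
```

```text
252 [-0.     0.194 -0.002]
254 [-0.002  0.188  0.002]
256 [0.162 0.187 0.   ]
258 [0.161 0.181 0.001]
260 [0.157 0.177 0.158]
262 [0.162 0.166 0.161]
264 [0.161 0.16  0.158]
266 [0.16  0.162 0.159]
268 [0.156 0.162 0.152]
270 [0.151 0.161 0.127]
272 [0.15  0.154 0.127]
274 [0.132 0.148 0.125]
```

View pics/c6.png

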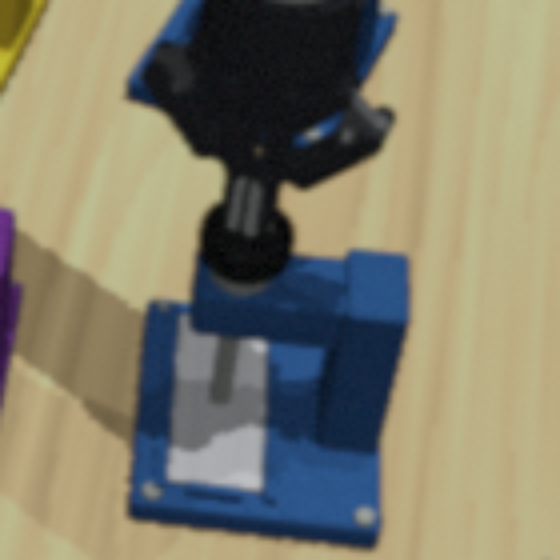

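The head top is at about 0.161, down 22 mm and on its stop, and it has been held for over a second. Now I raise the tool straight up.

>>> drive_tool(
  steps=[
    [[0,-0.1,0],[0,0,0],1],
    [[0,-0.2,0],[0,0,0],1],
    [[0,-0.3,0],[0,0,0],1],
    [[0,-0.4,0],[0,0,0],1],
    [[0,-0.55,0],[0,0,0],1],
    [[0,-0.9,0],[0,0,0],1],
    [[0,-1.4,0],[0,0,0],1],
    [[0,-2.0,0],[0,0,0],1],
  ],
)

```text
time_s: 8.75
tcp_pos: [0.6114, -0.119, 0.2455]
orientation: [-1.565, 0.155, -0.151]
force: [0.7, 1.2, -0.2]
gripper_width: -0.0001
```

>>> drive_tool(
  steps=[
    [[0,-0.4,0],[0,0,0],1],
    [[0,-0.6,0],[0,0,0],1],
    [[0,-0.6,0.5],[0,0,0],1],
    [[0,-0.6,1.2],[0,0,0],1],
    [[0,-0.6,1.8],[0,0,0],1],
    [[0,-0.6,2.2],[0,0,0],1],
    [[0,-0.6,2.2],[0,0,0],1],
    [[0,-0.6,2.2],[0,0,0],1],
  ],
)

```text
time_s: 9.75
tcp_pos: [0.6374, 0.0079, 0.2814]
orientation: [-1.567, 0.155, -0.155]
force: [0.5, 0.4, -0.1]
gripper_width: 0.0
```

Run:
```python
from h import *
look('scene','s7');look('top','t7')
for n,f in(('scene','s7'),('top','t7')):
    c=robot.get_calibration(n);d=np.load(f'pics/{f}.npy'); v,u=np.mgrid[:480,:640];M=R.from_rotvec(c['attitude']).as_matrix()
    P=np.stack([(u-c['cx'])/c['fx']*d,(v-c['cy'])/c['fy']*d,d],-1)@M.T+c['eye']
    m=(d>0)&(np.hypot(P[...,0]-.614,P[...,1]+.12)<.018)&(P[...,2]>.15)&(P[...,2]<.2);print(n,m.sum(),np.median(P[m][:,2]))
    for r in robot.find_in('tag_center',n):
        a=r['position'];q=int(a[0]*640),int(a[1]*480);print(r['score'],q,P[q[1],q[0]])
o=robot.get_obs();print(o['time_s'],o['force'],o['tcp_pos'])
b=np.hstack([cv2.imread('pics/s7.png')[100:400,250:600],cv2.imread('pics/t7.png')[20:320,150:500]]);cv2.imwrite('pics/c7.png',b)
```

```text
scene 166 0.182986399279353
0.65 (379, 308) [ 0.60539216 -0.13488819  0.0220192 ]
top 323 0.18434487570164593
0.91 (338, 152) [ 0.61182572 -0.11489622  0.02084834]
9.95 [-0.22263509  0.05876823  0.42747477] [0.63761866 0.00812409 0.28174151]
```

View pics/c7.png

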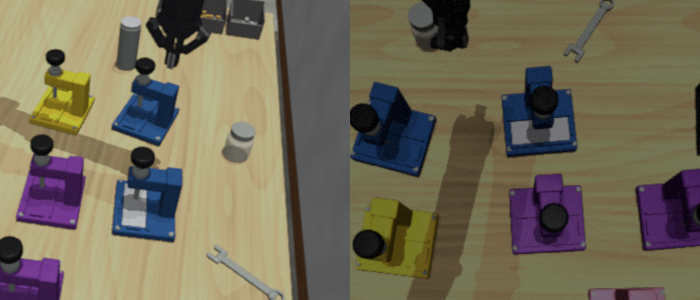

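The head is back at 0.184, the tag lies in its nest, and the arm is clear of everything. I'm handing in.

```bash
python3 -c "
from rig import robot; print(robot.job_done())"
```

```text
the job is handed in; nothing more can be done
None
```

I pressed the head of the tagged blue punch down to its stop, held it for over a second, let it spring back and moved the arm clear. The job went in at about 10 s.

- **At the stop:** the head top measured about 0.161 m, so about 22 mm down. The vertical force rose to 24–31 N with almost no further motion, well above the 11 N spring load.
- **After release:** the head top measured 0.183–0.184 m in both cameras, which is fully up. The tag is still in its nest, the contact force is about zero, and the empty punch was never touched.

**Disagreement:** the reported tool height was about 32 mm lower than where the cameras showed the fingertips. I used the depth images and contact force for height instead. I also corrected a sideways drift of about 7 mm before pressing.

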